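# Lock the re-rubbering turntable with its quarter-turn stud

### The arm

A 7-joint arm with a two-finger parallel gripper is mounted at the origin on the work surface. World frame = base frame: x ahead of the robot, y to its left, z up, the work surface at z = 0. Lengths are in m, angles in rad, forces in N, time in s.
With the tool pointing down it reaches from about 0.425 to 0.925 m from the base axis. Payload 6.8 kg.
Tool frame: the origin (TCP) lies on the centre line of the jaws, within the pads' length; the fingertips stand 14 mm ahead of it and the grasp point (between the pads) lies 5 mm behind it; z points along the fingers, y is the line along which they close (so a half turn about z gives the same grasp; the last joint's range is limited). The gripper opens to 88 mm and grips with 3 to 60 N. Pads are 20 mm wide; open, the fingers measure 115 mm over their backs; the gripper's body (75 mm by 178 mm) begins 61 mm behind the grasp point.
Start: joints at [-1.314, 0.477, 0.022, 1.555, -0.011, 1.109, -0.083], TCP at [0.241, 0.631, 0.237] pointing down, gripper open.
Joint ranges: [-2.96, 2.96], [-0.34, 2.1], [-1.41, 1.46], [0.24, 2.44], [-1.37, 4.51], [0.17, 1.92], [-2.96, 2.96]. Speed limits (rad/s): [2.39, 2.39, 3.14, 3.14, 3.14, 3.14, 3.14].

### API

Orientations are given as a rotation vector (axis times angle).
In Python, from bench import telemetry, imaging, ticket gives the robot as it stands. The module is installed in compiled form; this text tells all that it offers.
- The arm moves only by the tool drive_tool, never from a script. Its argument "deltas" is a list of rows, each an object with "dp": the shift along the tool's x, y, z as a fraction of full scale, a list of three; "angular": the turn, a rotation vector about the tool's x, y, z as a fraction of full scale, a list of three; "fingers": the closure, from -1 (fully open) to 1 (shut), so that 0 is half open. In form: [{"dp": [tx, ty, tz], "angular": [ax, ay, az], "fingers": fingers}, ...]. A call has exactly 8 rows; each row shifts and turns the commanded pose from where the row before left it, along the tool's axes as they then stand; what a row does not reach is not made up. Full scale, the value 1, is 0.05 m for a shift and pi rad for a turn. A row lasts 1/8 s, in which the tool goes at most 62.5 mm and 10.7 degrees, less where a joint would pass 70% of its speed; a pose out of reach is approached as far as the arm can. A call with a number of a shift or a turn outside -1 to 1 is refused whole. A call with a gripper value outside its range is refused whole. The fingers move at their own pace and stop on an object; "grip_force" is the grip in N (left out, the last holds). Time passes only in rows, so rows that do not move let the fingers close, or fill a call up. It gives the time, the measured TCP pose, the force, the opening and the grip force at its end, in the units of the state.
- telemetry.observe(): the state, without advancing time (a new reading comes with each control period).
- imaging.snapshot(name): name is "scene" or "top" or "wrist"; returns a dict with "frame" (400x640x3 uint8, red, green, blue), "camera_matrix" (3x3 intrinsics, pixels), "extrinsics" (4x4, takes a point from camera to world coordinates); the wrist camera has in their place "hand_eye" (4x4, takes a point from camera to tool coordinates, whose origin is the TCP and whose axes are the flange's). Camera axes: x right, y down, z forward; pixel columns grow to the right and rows downward; lengths in m; the calibration is good to about 2 mm. The wrist camera is an equidistant fisheye: a pixel r from the principal point sees the ray r / f radians off the axis. A picture is of the moment at which its call begins: read the wrist's pose just before it. There is no depth.
- ticket.hand_in(): hands the job in; it is judged then, once.
The state is a dict: "time": time; "q": joint angles; "joint_vel": joint speeds; "joint_torque": joint torques, N m; "tcp_pos": TCP position; "tool_rot": TCP orientation; "contact_force": force on the tool from outside, world axes, zero at the start; "wrist_torque": the same for the moment, N m; "opening": opening from 0.0 (shut) to 1.0 (fully open); "gripper_force": force on a finger pad.
Only numpy, scipy, OpenCV 4.12 (cv2) and the standard library are available. Lean on these libraries where they do the work, as an engineer would, in place of code of your own. Each camera call takes 0.05 s, during which the arm holds its last target. There are 200 camera calls.

### The job

Lock the beech turntable: turn it by its wooden peg until the slot of the steel keeper lies under the stud on the bracket, then push the sprung stud in and turn its wing a quarter turn clockwise until it locks and stays down by itself. Be gentle with the stud: press only until you feel its bottom, no harder, and never force the turn before it is pushed in far enough or pull on it. Let go at the end and do not disturb the things standing around.

Things in the scene. Friction and masses are not known exactly. Their poses are not given: they have to be found in the camera images.
- turntable: the fixed steel foot of the beech turntable; origin on the turning axis at counter level (z = 0), z up, y horizontal towards the stud's bracket. The beech disc on it is 316 mm across, its top 45 mm above the counter; a round wooden blade (100 mm across, 6 mm thick) with a 28 mm steel cap is fixed on its middle
- disc (a joint): angle of the beech disc on its stiff bearing (rad), counter-clockwise seen from above positive; 0 = the keeper's slot lies exactly under the stud. The disc stays where it is left; about 0.08 N m turns it
- peg_top (a point): centre of the top of the upright round wooden peg on the disc by which it is turned: 18 mm in diameter, 45 mm tall (top 90 mm above the counter), 90 mm from the turning axis, diametrically opposite the keeper
- slot_top (a point): middle of the slot of the steel keeper near the disc's rim, at the keeper's top (69 mm above the counter), 135 mm from the turning axis. The keeper: two steel jaws 24 mm tall, together 80 mm long along the rim, with a radial slot 12 mm wide between them; its rounded mouth (6 mm radius) draws in the stud's nose if within about 8 mm of the middle
- bracket: aluminium bracket bolted to the counter beside the disc; its arm, a block 44 mm wide with its top 106 mm and underside 74 mm above the counter, overhangs the rim and carries the stud. Origin at counter level straight below the stud's axis, axes parallel to those of the turntable foot; its post stands 37 to 51 mm out along y
- stud_unit: the sprung quarter-turn stud as a whole, in the bracket; origin at counter level on the stud's vertical axis, axes parallel to the bracket's. Below the bracket its 8 mm round nose ends, while the stud is out, 2 mm above the keeper's top
- wing_top (a point): centre of the top of the stud's wing: a flat steel blade 32 mm long, 10 mm thick, 30 mm tall, on a round flange 36 mm across, 4 mm thick. The point sinks as the stud is pushed; its axes turn with the wing: long along this point's y, thin along its x. Untouched the wing's top is 168 mm above the counter, the flange's upper face 138 mm, and the wing lies along the bracket's y
- stud_push (a joint): how far the stud is pushed down (m), 0 = fully out. Spring: 3 N at 0, 0.25 N more per mm. The depth at which it becomes free to turn differs each time, 8 to 23 mm, and is not measured; 1.5 mm deeper is a hard bottom stop, felt as a sudden rise above the spring's force (9 N at most). Locked, it springs back up to about 6 mm
- stud_turn (a joint): turn of the stud (rad), clockwise seen from above positive; 0 = unlocked, end stop at 1.45 (quarter turn); friction 0.03 N m. Until pushed deep enough an inner ledge stops it after about 0.2 rad. Turned to the end and let up, it rises behind that ledge and cannot turn back; let up part of the way round it stays under the ledge, unlocked
- cork_block: bystander: cork sanding block 110 x 65 x 35 mm, origin under its centre
- jar: bystander: squat clear glass jar, 76 mm across, with a steel screw lid, 68 mm tall in all, origin under its centre
- ball_tray: bystander: small wooden tray 100 x 56 mm with two white 40 mm balls, 44 mm tall, origin under its centre
- press_board: bystander: pine press board 110 x 240 x 18 mm, origin under its centre
- bat: bystander: table tennis bat lying flat, 10 mm thick, blade 152 mm across centred 60 mm along its x, handle to -x, origin on its underside
- roller: bystander: hand roller lying flat, 32 mm tall, about 170 mm long along its x, origin on the counter
- edge_bottle: bystander: bottle 52 mm across, 120 mm tall, origin under its centre

How it is judged:
On the way, in this order (a step that is already met when the one before it is completed fails the run):
1. the disc is turned until the keeper's slot lies under the stud (within 0.06 rad), the stud still fully out (value of joint disc between -0.06 and 0.06 rad and value of joint stud_push below 0.003 m), for 0.2 s.
2. with the slot under it, the stud is pushed in (more than 7 mm) (value of joint disc between -0.06 and 0.06 rad and value of joint stud_push above 0.007 m), for 0.1 s.
3. the pushed-in stud is turned clockwise to its end (more than 1.2 rad) (value of joint disc between -0.06 and 0.06 rad and value of joint stud_push above 0.0045 m and value of joint stud_turn above 1.2 rad), for 0.1 s.
At the end, for the whole second after the job is handed in: The stud is turned clockwise past 1.2 rad and has sprung up behind its ledge (4.5 to 7.5 mm in), its nose is in the keeper's slot (disc within 0.04 rad of zero), and disc and stud are at rest (value of joint disc between -0.04 and 0.04 rad and value of joint stud_turn above 1.2 rad and value of joint stud_push between 0.0045 and 0.0075 m and velocity of joint disc between -0.02 and 0.02 rad/s and velocity of joint stud_turn between -0.05 and 0.05 rad/s); the robot touches nothing.
It fails at once if the stud is forced against its inner stops: more than 15 N between stud and bracket (contact force between stud_unit and bracket above 15 N).
It fails at once if the stud is forced onto the keeper: more than 15 N between stud and turntable (contact force between stud_unit and turntable above 15 N).
It fails at once if a bystander is moved by more than 30 mm (distance of any of cork_block, jar, ball_tray, press_board, bat, roller, edge_bottle from where it was at the start of the episode above 0.03 m).
It also fails if it takes over 53 s, if anything falls off the work surface, if the arm or the gripper's body presses on something with over 40 N, if the wrist force passes 120 N, or if a joint passes its speed limit or range.

## Working session

There is one attempt and no reset: what is moved stays moved. The work goes in short steps, Python scripts to look and compute and a tool call to move; the robot and the scene stay as the last step left them, time stands still between calls to the robot, and variables do not carry over. Pictures are saved under pics/ and viewed, at most 10 in all, crops included, and the job is handed in when it is done.

Besides the shell and the picture viewer there is one more tool, called after ">>>" as name(argument=value, ...), one argument or row to a line, values as JSON. drive_tool: Moves the arm, as the interface text tells. Its arguments: {"type":"object","properties":{"deltas":{"type":"array"},"grip_force":{"type":"number"}},"required":["deltas"]}

```bash
mkdir -p pics; python3 - <<'E'
from bench import telemetry, imaging
import cv2, numpy as np, pickle
s=telemetry.observe(); print({k:np.round(v,3).tolist() for k,v in s.items()})
d={}
for n in ["scene","top","wrist"]:
    r=imaging.snapshot(n); d[n]=r; cv2.imwrite(f"pics/{n}0.png",r["frame"][:,:,::-1])
    print(n,np.round(r["camera_matrix"],2).tolist(),np.round(r.get("extrinsics",r.get("hand_eye")),4).tolist())
pickle.dump(d,open("d0.pkl","wb"))
E
```

```text
{'time': 0.0, 'q': [-1.314, 0.478, 0.022, 1.556, -0.011, 1.109, -0.083], 'joint_vel': [-0.0, -0.0, -0.001, 0.001, -0.0, -0.001, 0.001], 'joint_torque': [-0.0, -58.285, 1.535, -27.261, -0.054, 0.017, 0.0], 'tcp_pos': [0.241, 0.63, 0.236], 'tool_rot': [-0.57, -3.089, 0.003], 'contact_force': [0.385, 0.197, 0.766], 'wrist_torque': [0.056, -0.003, -0.026], 'gripper_force': 0.0, 'opening': 1.001}
scene [[439.7, 0.0, 324.81], [0.0, 439.7, 204.21], [0.0, 0.0, 1.0]] [[-0.1949, 0.7754, -0.6006, 1.2824], [0.9808, 0.1491, -0.1258, 0.1282], [-0.008, -0.6136, -0.7896, 1.0674], [0.0, 0.0, 0.0, 1.0]]
top [[472.36, 0.0, 319.63], [0.0, 472.36, 201.17], [0.0, 0.0, 1.0]] [[-0.0247, -0.989, 0.1459, 0.2997], [-0.9996, 0.0227, -0.0158, -0.0161], [0.0123, -0.1462, -0.9892, 1.7854], [0.0, 0.0, 0.0, 1.0]]
wrist [[309.71, 0.0, 323.79], [0.0, 309.71, 196.6], [0.0, 0.0, 1.0]] [[-0.001, -0.9698, -0.2437, 0.0654], [1.0, -0.0011, 0.0002, -0.0006], [-0.0005, -0.2437, 0.9698, -0.1487], [0.0, 0.0, 0.0, 1.0]]
```

View pics/top0.png

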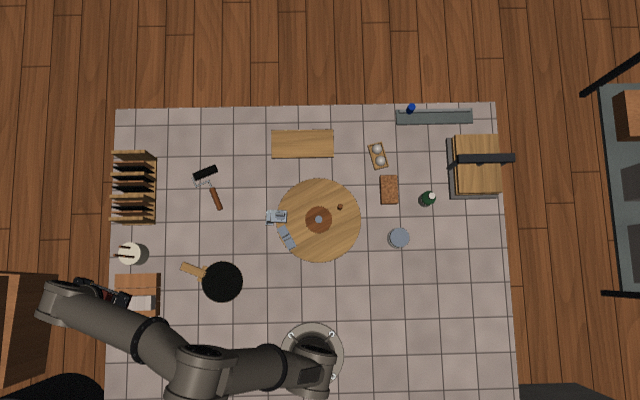

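View pics/scene0.png

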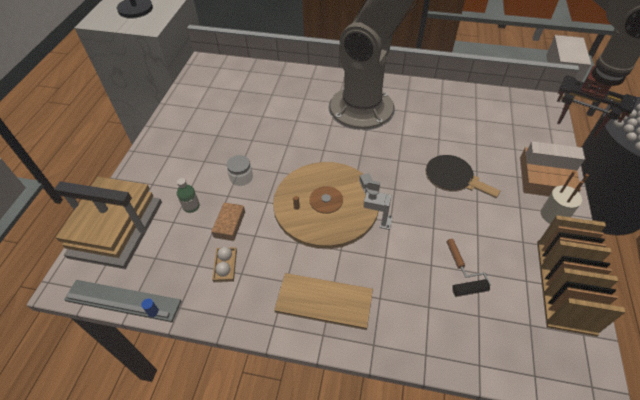

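The top view shows the turntable cap near (319,219), the peg near (340,207), the keeper near (287,238) and the bracket near (277,216). I'll enlarge both views.

```bash
python3 - <<'E'
import cv2, numpy as np, pickle
d=pickle.load(open("d0.pkl","rb"))
a=cv2.resize(d["top"]["frame"][170:270,255:375],None,fx=5,fy=5,interpolation=cv2.INTER_CUBIC)[:, :, ::-1]
b=cv2.resize(d["scene"]["frame"][155:255,265:405],None,fx=5,fy=5,interpolation=cv2.INTER_CUBIC)[:,:,::-1]
cv2.imwrite("pics/ta.png",a); cv2.imwrite("pics/sb.png",b)
E
```

```text
(no output)
```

View pics/ta.png

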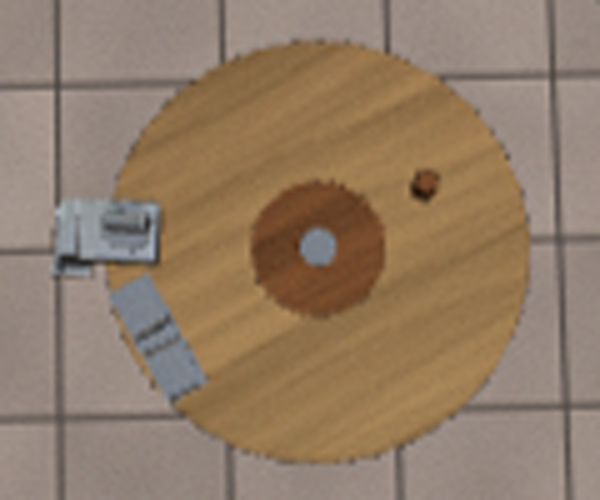

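View pics/sb.png

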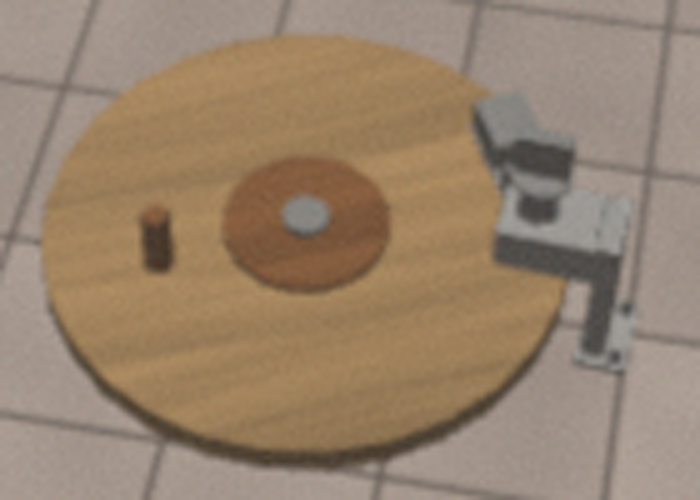

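```bash
cat > h.py <<'E'
import numpy as np, pickle
d=pickle.load(open("d0.pkl","rb"))
def ray(n,u,v):
    K=d[n]["camera_matrix"];T=d[n]["extrinsics"]
    return T[:3,3],T[:3,:3]@np.array([(u-K[0,2])/K[0,0],(v-K[1,2])/K[1,1],1])
def pz(n,c,z):
    x0,y0=dict(top=(255,170),scene=(265,155))[n]
    o,r=ray(n,x0+(c[0]+.5)/5-.5,y0+(c[1]+.5)/5-.5); return (o+r*(z-o[2])/r[2])[:2]
E
python3 - <<'E'
from h import *
np.set_printoptions(precision=4,suppress=True)
disc=pz("top",(318.5,251),.045); print("disc",disc, "scene edges", pz("scene",(41,240),.045))
print("cap", [pz("top",(318,247),z) for z in(.051,.06,.07)],[pz("scene",(306,214),z) for z in (.051,.06,.07)])
print("radius",pz("top",(107,251),.045),pz("top",(530,251),.045),pz("top",(318,40),.045),pz("top",(318,463),.045))
for n,c in(("top",(427,180)),("scene",(155,214))): print("peg",pz(n,c,.09))
print("slot",pz("top",(157,336),.069))
for n,c in(("top",(127,215)),("scene",(543,141))): print("wing",pz(n,c,.168))
print("bracket corners top",[pz("top",c,.106) for c in((160,205),(158,263),(62,202))], [pz("scene",c,.106) for c in((508,190),(497,240),(625,260),(630,200))])
E
```

```text
disc [ 0.4868 -0.0372] scene edges [ 0.5277 -0.187 ]
cap [array([ 0.4892, -0.0369]), array([ 0.4882, -0.0367]), array([ 0.4871, -0.0366])] [array([ 0.4836, -0.0359]), array([ 0.4906, -0.0344]), array([ 0.4985, -0.0328])]
radius [0.4905 0.1192] [ 0.4832 -0.194 ] [ 0.6459 -0.0407] [ 0.3311 -0.0331]
peg [ 0.5319 -0.1166]
peg [ 0.5304 -0.1142]
slot [0.425  0.0818]
wing [0.5016 0.0956]
wing [0.5021 0.0984]
bracket corners top [array([0.516 , 0.0762]), array([0.4743, 0.0782]), array([0.5198, 0.1462])] [array([0.4882, 0.0817]), array([0.5249, 0.0807]), array([0.5255, 0.1518]), array([0.4825, 0.15  ])]
```

```bash
cat >> h.py <<'E'
from scipy.spatial.transform import Rotation as Ro
import json
def tool(az):  # closing axis y at world azimuth az(deg), pointing down
    a=np.radians(az); y=np.array([np.cos(a),np.sin(a),0]); z=np.array([0,0,-1.]); return Ro.from_matrix(np.c_[np.cross(y,z),y,z])
def plan(p,R,wps,f):
    """wps: list of (xyz, az, nrows)"""
    rows=[]
    for q,az,n in wps:
        q=np.array(q);dR=(R.inv()*tool(az)).as_rotvec()/n; dp=(q-p)/n
        for _ in range(n):
            rows.append(dict(dp=np.round(R.inv().apply(dp)/.05,3).tolist(),angular=np.round(dR/np.pi,4).tolist(),fingers=f)); R=R*Ro.from_rotvec(dR); p=p+dp
    for i in range(0,len(rows),8): print(json.dumps(rows[i:i+8]))
def now():
    from bench import telemetry
    s=telemetry.observe(); R=Ro.from_rotvec(s["tool_rot"]); y=R.as_matrix()[:,1]
    print("t",round(s["time"],2),"p",np.round(s["tcp_pos"],4),"az",np.round(np.degrees(np.arctan2(y[1],y[0])),2),"F",np.round(s["contact_force"],1),"M",np.round(s["wrist_torque"],2),"q",np.round(s["q"],2),"op",s["opening"]); return np.array(s["tcp_pos"]),R
E
python3 -c "
from h import *
p,R=now()
plan(p,R,[((.46,.25,.25),55,9),((.52,-.10,.19),29,7)],-1)"
```

```text
t 0.15 p [0.2407 0.6302 0.2359] az 69.1 F [ 0.1 -0.  -0.5] M [ 0.02 -0.01 -0.02] q [-1.31  0.48  0.02  1.56 -0.01  1.11 -0.08] op 1.0010113959113403
[{"dp": [-0.757, -0.615, -0.03], "angular": [-0.0, 0.0, 0.0087], "fingers": -1}, {"dp": [-0.773, -0.594, -0.03], "angular": [-0.0, 0.0, 0.0087], "fingers": -1}, {"dp": [-0.789, -0.573, -0.031], "angular": [-0.0, 0.0, 0.0087], "fingers": -1}, {"dp": [-0.805, -0.551, -0.031], "angular": [-0.0, 0.0, 0.0087], "fingers": -1}, {"dp": [-0.819, -0.529, -0.031], "angular": [-0.0, 0.0, 0.0087], "fingers": -1}, {"dp": [-0.834, -0.506, -0.031], "angular": [-0.0, 0.0, 0.0087], "fingers": -1}, {"dp": [-0.847, -0.484, -0.031], "angular": [-0.0, 0.0, 0.0087], "fingers": -1}, {"dp": [-0.86, -0.46, -0.031], "angular": [-0.0, 0.0, 0.0087], "fingers": -1}]
[{"dp": [-0.872, -0.436, -0.031], "angular": [-0.0, 0.0, 0.0087], "fingers": -1}, {"dp": [-0.714, -0.721, 0.171], "angular": [0.0, -0.0, 0.0206], "fingers": -1}, {"dp": [-0.759, -0.673, 0.171], "angular": [0.0, -0.0, 0.0206], "fingers": -1}, {"dp": [-0.801, -0.622, 0.171], "angular": [0.0, -0.0, 0.0206], "fingers": -1}, {"dp": [-0.84, -0.569, 0.171], "angular": [0.0, -0.0, 0.0206], "fingers": -1}, {"dp": [-0.875, -0.514, 0.171], "angular": [0.0, -0.0, 0.0206], "fingers": -1}, {"dp": [-0.906, -0.456, 0.171], "angular": [0.0, -0.0, 0.0206], "fingers": -1}, {"dp": [-0.934, -0.396, 0.171], "angular": [0.0, -0.0, 0.0206], "fingers": -1}]
```

>>> drive_tool(
  deltas=[
    {"dp": [-0.757,-0.615,-0.03],"angular": [0,0,0.0087],"fingers": -1},
    {"dp": [-0.773,-0.594,-0.03],"angular": [0,0,0.0087],"fingers": -1},
    {"dp": [-0.789,-0.573,-0.031],"angular": [0,0,0.0087],"fingers": -1},
    {"dp": [-0.805,-0.551,-0.031],"angular": [0,0,0.0087],"fingers": -1},
    {"dp": [-0.819,-0.529,-0.031],"angular": [0,0,0.0087],"fingers": -1},
    {"dp": [-0.834,-0.506,-0.031],"angular": [0,0,0.0087],"fingers": -1},
    {"dp": [-0.847,-0.484,-0.031],"angular": [0,0,0.0087],"fingers": -1},
    {"dp": [-0.86,-0.46,-0.031],"angular": [0,0,0.0087],"fingers": -1},
  ],
)

```text
time: 1.15
tcp_pos: [0.4363, 0.2912, 0.2489]
tool_rot: [-0.905, -3.008, 0.0]
contact_force: [-0.0, 0.1, 0.2]
opening: 0.997
gripper_force: 0.0
```

>>> drive_tool(
  deltas=[
    {"dp": [-0.872,-0.436,-0.031],"angular": [0,0,0.0087],"fingers": -1},
    {"dp": [-0.714,-0.721,0.171],"angular": [0,0,0.0206],"fingers": -1},
    {"dp": [-0.759,-0.673,0.171],"angular": [0,0,0.0206],"fingers": -1},
    {"dp": [-0.801,-0.622,0.171],"angular": [0,0,0.0206],"fingers": -1},
    {"dp": [-0.84,-0.569,0.171],"angular": [0,0,0.0206],"fingers": -1},
    {"dp": [-0.875,-0.514,0.171],"angular": [0,0,0.0206],"fingers": -1},
    {"dp": [-0.906,-0.456,0.171],"angular": [0,0,0.0206],"fingers": -1},
    {"dp": [-0.934,-0.396,0.171],"angular": [0,0,0.0206],"fingers": -1},
  ],
)

```text
time: 2.15
tcp_pos: [0.5204, -0.1009, 0.1904]
tool_rot: [1.596, 2.706, 0.0]
contact_force: [0.9, 0.3, -0.8]
opening: 1.002
gripper_force: 0.0
```

```bash
cat >> h.py <<'E'
def wsnap(name):
    from bench import imaging
    import cv2
    p,R=now(); r=imaging.snapshot("wrist"); pickle.dump((p,R.as_matrix(),r),open(name+".pkl","wb")); cv2.imwrite(f"pics/{name}.png",r["frame"][:,:,::-1])
def wpz(name,u,v,z):
    p,R,r=pickle.load(open(name+".pkl","rb")); K=r["camera_matrix"];H=r["hand_eye"]
    a=np.array([u-K[0,2],v-K[1,2]])/K[0,0]; t=np.linalg.norm(a); c=np.r_[a/t*np.sin(t),np.cos(t)] if t>0 else np.array([0,0,1.])
    o=p+R@H[:3,3]; w=R@H[:3,:3]@c; return (o+w*(z-o[2])/w[2])[:2]
E
python3 -c "
from h import *
wsnap('w1')"
```

```text
t 2.15 p [ 0.5204 -0.1009  0.1904] az 28.95 F [ 0.9  0.3 -0.8] M [-0.01 -0.03 -0.  ] q [-0.33  0.31  0.49  1.97 -0.19  0.9   0.76] op 1.0018734599890893
```

View pics/w1.png

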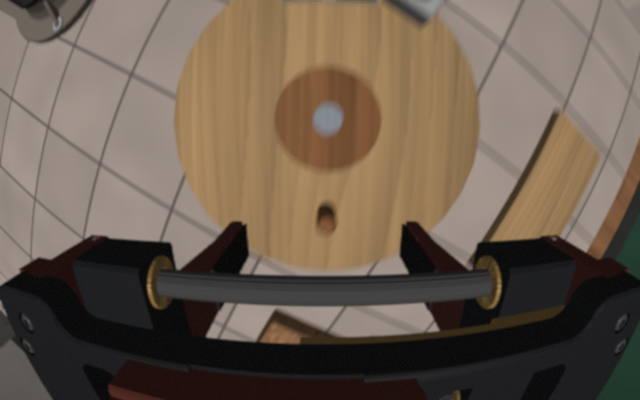

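The wrist view shows the cap at (328,118), the blade, and the peg at (326,218) with its top at the lower end, near (327,224).

```bash
python3 -c "
from h import *
for z in(.05,.054,.058): print('cap',z,wpz('w1',328,118,z))
print('disc',wpz('w1',176,118,.045),wpz('w1',480,118,.045),wpz('w1',325,271,.045))
print('peg',wpz('w1',327,224,.09),wpz('w1',326,210,.045), wpz('w1',326,204,.045))
p=np.r_[wpz('w1',327,223,.09),0]
"
```

```text
cap 0.05 [ 0.49128127 -0.03984627]
cap 0.054 [ 0.49124709 -0.03990184]
cap 0.058 [ 0.4912129  -0.03995741]
disc [ 0.35358926 -0.10878307] [0.62475825 0.04178127] [ 0.56519016 -0.17915158]
peg [ 0.533157   -0.11818859] [ 0.53317175 -0.11926512] [ 0.53018212 -0.11387176]
```

```bash
python3 -c "
from h import *
p,R=now()
plan(p,R,[((.532,-.1165,.16),29,2),((.532,-.1165,.073),29,4)],-.5)"
```

```text
t 2.2 p [ 0.52   -0.1085  0.19  ] az 28.36 F [ 0.6 -4.8  0.7] M [-0.42 -0.06  0.02] q [-0.32  0.32  0.5   1.97 -0.19  0.89  0.77] op 0.9999364114663103
[{"dp": [-0.126, 0.068, 0.3], "angular": [-0.0003, 0.0006, -0.0018], "fingers": -0.5}, {"dp": [-0.127, 0.067, 0.3], "angular": [-0.0003, 0.0006, -0.0018], "fingers": -0.5}, {"dp": [-0.0, -0.0, 0.435], "angular": [0.0, -0.0, -0.0], "fingers": -0.5}, {"dp": [-0.0, -0.0, 0.435], "angular": [0.0, -0.0, -0.0], "fingers": -0.5}, {"dp": [-0.0, -0.0, 0.435], "angular": [0.0, -0.0, -0.0], "fingers": -0.5}, {"dp": [-0.0, -0.0, 0.435], "angular": [0.0, -0.0, -0.0], "fingers": -0.5}]
```

>>> drive_tool(
  deltas=[
    {"dp": [-0.1,0.1,0.3],"angular": [0,0,0],"fingers": -0.5},
    {"dp": [-0.1,0.1,0.3],"angular": [0,0,0],"fingers": -0.5},
    {"dp": [0,0,0],"angular": [0,0,0],"fingers": -0.5},
    {"dp": [0,0,0],"angular": [0,0,0],"fingers": -0.5},
    {"dp": [0,0,0],"angular": [0,0,0],"fingers": -0.5},
    {"dp": [0,0,0],"angular": [0,0,0],"fingers": -0.5},
    {"dp": [0,0,0],"angular": [0,0,0],"fingers": -0.5},
    {"dp": [0,0,0],"angular": [0,0,0],"fingers": -0.5},
  ],
)

```text
time: 3.2
tcp_pos: [0.534, -0.1033, 0.1608]
tool_rot: [1.593, 2.707, 0.0]
contact_force: [-0.4, -0.3, -0.8]
opening: 0.753
gripper_force: 0.0
```

```bash
python3 -c "
from h import *
p,R=now()
plan(p,R,[((.532,-.1165,.15),29,2),((.532,-.1165,.073),29,4)],-.5)"
```

```text
t 3.2 p [ 0.534  -0.1033  0.1608] az 29.05 F [-0.4 -0.3 -0.8] M [-0.03 -0.04  0.02] q [-0.3   0.38  0.47  1.97 -0.23  0.85  0.8 ] op 0.7534847130956955
[{"dp": [-0.106, -0.081, 0.108], "angular": [0.0, 0.0, 0.0001], "fingers": -0.5}, {"dp": [-0.106, -0.081, 0.108], "angular": [0.0, 0.0, 0.0001], "fingers": -0.5}, {"dp": [-0.0, 0.0, 0.385], "angular": [-0.0, -0.0, -0.0], "fingers": -0.5}, {"dp": [-0.0, 0.0, 0.385], "angular": [-0.0, -0.0, -0.0], "fingers": -0.5}, {"dp": [-0.0, 0.0, 0.385], "angular": [-0.0, -0.0, -0.0], "fingers": -0.5}, {"dp": [-0.0, 0.0, 0.385], "angular": [-0.0, -0.0, -0.0], "fingers": -0.5}]
```

>>> drive_tool(
  deltas=[
    {"dp": [-0.105,-0.08,0.11],"angular": [0,0,0],"fingers": -0.5},
    {"dp": [-0.105,-0.08,0.11],"angular": [0,0,0],"fingers": -0.5},
    {"dp": [0,0,0.385],"angular": [0,0,0],"fingers": -0.5},
    {"dp": [0,0,0.385],"angular": [0,0,0],"fingers": -0.5},
    {"dp": [0,0,0.385],"angular": [0,0,0],"fingers": -0.5},
    {"dp": [0,0,0.385],"angular": [0,0,0],"fingers": -0.5},
    {"dp": [0,0,0],"angular": [0,0,0],"fingers": -0.5},
    {"dp": [0,0,0],"angular": [0,0,0],"fingers": -0.5},
  ],
)

```text
time: 4.2
tcp_pos: [0.5322, -0.1169, 0.073]
tool_rot: [1.594, 2.707, -0.0]
contact_force: [0.0, -1.1, 0.7]
opening: 0.746
gripper_force: 0.0
```

>>> drive_tool(
  deltas=[
    {"dp": [0,0,0],"angular": [0,0,0],"fingers": 0},
    {"dp": [0,0,0],"angular": [0,0,0],"fingers": 0.3},
    {"dp": [0,0,0],"angular": [0,0,0],"fingers": 1},
    {"dp": [0,0,0],"angular": [0,0,0],"fingers": 1},
    {"dp": [0,0,0],"angular": [0,0,0],"fingers": 1},
    {"dp": [0,0,0],"angular": [0,0,0],"fingers": 1},
    {"dp": [0,0,0],"angular": [0,0,0],"fingers": 1},
    {"dp": [0,0,0],"angular": [0,0,0],"fingers": 1},
  ],
  grip_force=6,
)

```text
time: 5.2
tcp_pos: [0.5321, -0.1163, 0.0727]
tool_rot: [1.593, 2.708, 0.0]
contact_force: [0.6, 0.0, 0.6]
opening: 0.206
gripper_force: 6.0
```

```bash
python3 -c "
from h import *
p,R=now()
c=np.array([.4885,-.038]); v=p[:2]-c; a0=np.degrees(np.arctan2(v[1],v[0])); r=np.hypot(*v); print(r,a0)
w=[]
n=14
for i in range(1,n+1):
    f=i/n; th=np.radians(a0+f*(-95.7-a0)); w.append(((*(c+r*np.array([np.cos(th),np.sin(th)])),p[2]),29+f*(-95.7-a0),1))
plan(p,R,w,1)"
```

```text
t 5.2 p [ 0.5321 -0.1163  0.0727] az 29.05 F [0.6 0.  0.6] M [ 0.08 -0.03 -0.01] q [-0.21  0.51  0.4   2.02 -0.32  0.67  0.9 ] op 0.20578482345221813
0.08965912056617566 -60.87344986945712
[{"dp": [0.002, -0.078, -0.0], "angular": [0.0001, 0.0, 0.0141], "fingers": 1}, {"dp": [0.002, -0.078, -0.0], "angular": [0.0, -0.0, 0.0138], "fingers": 1}, {"dp": [0.002, -0.078, 0.0], "angular": [-0.0, -0.0, 0.0138], "fingers": 1}, {"dp": [0.002, -0.078, -0.0], "angular": [0.0, 0.0, 0.0138], "fingers": 1}, {"dp": [0.002, -0.078, -0.0], "angular": [0.0, -0.0, 0.0138], "fingers": 1}, {"dp": [0.002, -0.078, 0.0], "angular": [-0.0, 0.0, 0.0138], "fingers": 1}, {"dp": [0.002, -0.078, 0.0], "angular": [-0.0, -0.0, 0.0138], "fingers": 1}, {"dp": [0.002, -0.078, 0.0], "angular": [0.0, 0.0, 0.0138], "fingers": 1}]
[{"dp": [0.002, -0.078, 0.0], "angular": [0.0, 0.0, 0.0138], "fingers": 1}, {"dp": [0.002, -0.078, 0.0], "angular": [0.0, 0.0, 0.0138], "fingers": 1}, {"dp": [0.002, -0.078, 0.0], "angular": [0.0, 0.0, 0.0138], "fingers": 1}, {"dp": [0.002, -0.078, 0.0], "angular": [0.0, 0.0, 0.0138], "fingers": 1}, {"dp": [0.002, -0.078, 0.0], "angular": [0.0, 0.0, 0.0138], "fingers": 1}, {"dp": [0.002, -0.078, 0.0], "angular": [0.0, 0.0, 0.0138], "fingers": 1}]
```

>>> drive_tool(
  deltas=[
    {"dp": [0.002,-0.078,0],"angular": [0,0,0.0138],"fingers": 1},
    {"dp": [0.002,-0.078,0],"angular": [0,0,0.0138],"fingers": 1},
    {"dp": [0.002,-0.078,0],"angular": [0,0,0.0138],"fingers": 1},
    {"dp": [0.002,-0.078,0],"angular": [0,0,0.0138],"fingers": 1},
    {"dp": [0.002,-0.078,0],"angular": [0,0,0.0138],"fingers": 1},
    {"dp": [0.002,-0.078,0],"angular": [0,0,0.0138],"fingers": 1},
    {"dp": [0.002,-0.078,0],"angular": [0,0,0.0138],"fingers": 1},
    {"dp": [0.002,-0.078,0],"angular": [0,0,0.0138],"fingers": 1},
  ],
)

```text
time: 6.2
tcp_pos: [0.5024, -0.126, 0.0727]
tool_rot: [-2.039, -2.389, -0.001]
contact_force: [-0.0, 4.3, 3.3]
opening: 0.202
gripper_force: 6.0
```

>>> drive_tool(
  deltas=[
    {"dp": [0.002,-0.078,0],"angular": [0,0,0.0138],"fingers": 1},
    {"dp": [0.002,-0.078,0],"angular": [0,0,0.0138],"fingers": 1},
    {"dp": [0.002,-0.078,0],"angular": [0,0,0.0138],"fingers": 1},
    {"dp": [0.002,-0.078,0],"angular": [0,0,0.0138],"fingers": 1},
    {"dp": [0.002,-0.078,0],"angular": [0,0,0.0138],"fingers": 1},
    {"dp": [0.002,-0.078,0],"angular": [0,0,0.0138],"fingers": 1},
    {"dp": [0,0,0],"angular": [0,0,0],"fingers": 1},
    {"dp": [0,0,0],"angular": [0,0,0],"fingers": 1},
  ],
)

```text
time: 7.2
tcp_pos: [0.4789, -0.1263, 0.0726]
tool_rot: [-2.33, -2.106, -0.0]
contact_force: [-0.4, 6.2, 3.9]
opening: 0.204
gripper_force: 6.0
```

```bash
python3 - <<'E'
from h import *
import cv2
from bench import imaging
wsnap('w2')
p,R,r=pickle.load(open('w2.pkl','rb'))
a=r["frame"][0:200,200:500]
b=imaging.snapshot("scene"); pickle.dump(b,open('s2.pkl','wb')); b=b["frame"][155:255,325:425]
t=imaging.snapshot("top"); t=t["frame"][180:270,255:375]
f=lambda x,k:cv2.resize(x,None,fx=k,fy=k,interpolation=cv2.INTER_CUBIC)
im=np.zeros((600,800,3),np.uint8)
A=f(a,2);im[:400,:600]=A[:400]; 
B=f(b,4)[:,:,:]; im[200:600,400:800]=B
T=f(t,3); im[330:600,20:380]=T
cv2.imwrite('pics/m2.png',im[:,:,::-1])
E
```

```text
t 7.2 p [ 0.4789 -0.1263  0.0726] az -5.78 F [-0.4  6.2  3.9] M [ 1.23  0.07 -0.01] q [-0.33  0.48  0.58  2.14 -0.44  0.64  0.46] op 0.20390022609637187
```

View pics/m2.png

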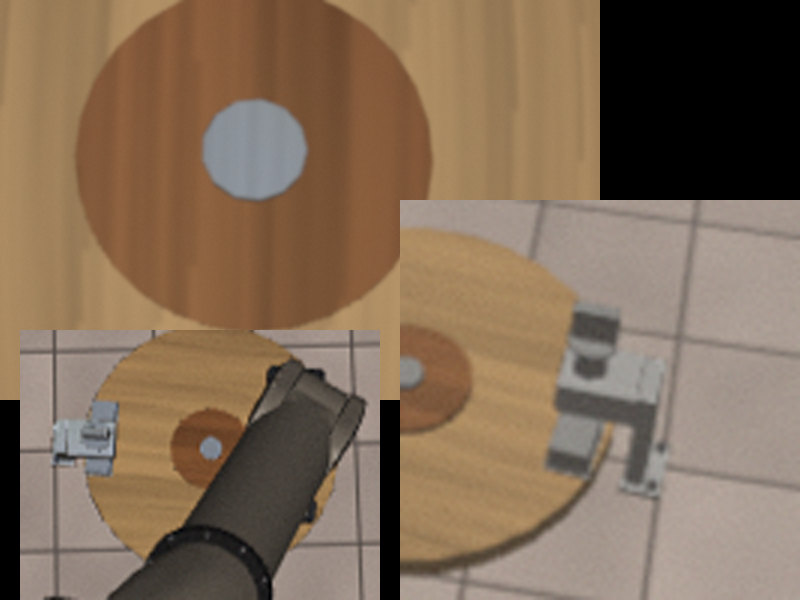

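The keeper now sits under the bracket with both jaws showing. I'll measure the residual from an enlarged top crop.

```bash
python3 - <<'E'
import cv2
from h import *
from bench import imaging
t=imaging.snapshot("top"); pickle.dump(t,open('t2.pkl','wb'))
cv2.imwrite('pics/t2.png',cv2.resize(t["frame"][195:245,260:305],None,fx=12,fy=12,interpolation=cv2.INTER_CUBIC)[:,:,::-1])
E
```

```text
(no output)
```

View pics/t2.png

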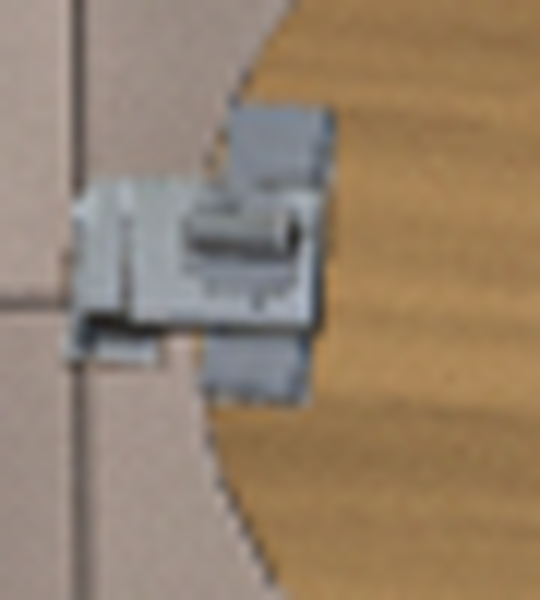

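```bash
python3 - <<'E'
from h import *
def q(c,z):
    o,r=ray("top",260+(c[0]+.5)/12-.5,195+(c[1]+.5)/12-.5); return (o+r*(z-o[2])/r[2])[:2]
k=[q(c,.069) for c in((240,103),(335,110),(305,405),(200,395))]; b=[q(c,.106) for c in((325,185),(315,330))]
w=q((242,225),.168)
np.set_printoptions(precision=4,suppress=True)
print(k,np.mean(k,0)); print(b,np.mean(b,0),w)
c=np.array([.4885,-.038])
for v in (np.mean(k,0)-c,np.mean(b,0)-c,w-c): print(np.hypot(*v),np.degrees(np.arctan2(v[1],v[0])))
for e in (k[1]-k[2],k[0]-k[3],b[0]-b[1]): print(np.hypot(*e),np.degrees(np.arctan2(e[1],e[0])))
E
```

```text
[array([0.549 , 0.1037]), array([0.5462, 0.0747]), array([0.456 , 0.0851]), array([0.4598, 0.1169])] [0.5028 0.0951]
[array([0.5183, 0.0761]), array([0.4749, 0.0797])] [0.4966 0.0779] [0.4992 0.0966]
0.1338639902388916 83.88428452994535
0.11614926940030251 85.98292198211456
0.13505769995591904 85.44042104419061
0.09074955696000046 -6.596066528891105
0.09015902119408817 -8.431415586054491
0.043536892302865046 -4.744650135434435
```

>>> drive_tool(
  deltas=[
    {"dp": [0,0.04,0],"angular": [0,0,-0.0067],"fingers": 1},
    {"dp": [0,0,0],"angular": [0,0,0],"fingers": 1},
    {"dp": [0,0,0],"angular": [0,0,0],"fingers": 1},
    {"dp": [0,0,0],"angular": [0,0,0],"fingers": 1},
    {"dp": [0,0,0],"angular": [0,0,0],"fingers": 0.2},
    {"dp": [0,0,0],"angular": [0,0,0],"fingers": -0.2},
    {"dp": [0,0,0],"angular": [0,0,0],"fingers": -0.2},
    {"dp": [0,0,-0.3],"angular": [0,0,0],"fingers": -0.2},
  ],
)

```text
time: 8.4
tcp_pos: [0.4804, -0.1275, 0.0875]
tool_rot: [-2.307, -2.13, 0.003]
contact_force: [-0.0, -0.2, 1.1]
opening: 0.588
gripper_force: 0.0
```

>>> drive_tool(
  deltas=[
    {"dp": [0,0,-0.7],"angular": [0,0,0],"fingers": -0.2},
    {"dp": [0,0,-0.9],"angular": [0,0,0],"fingers": -0.2},
    {"dp": [0.4,0,-0.9],"angular": [0,0,0],"fingers": -0.2},
    {"dp": [0.7,0.1,-0.7],"angular": [0,0,0],"fingers": -0.2},
    {"dp": [0.7,0.1,0],"angular": [0,0,0],"fingers": -0.2},
    {"dp": [0.5,0.1,0],"angular": [0,0,0],"fingers": -0.2},
    {"dp": [0,0,0],"angular": [0,0,0],"fingers": -0.2},
    {"dp": [0,0,0],"angular": [0,0,0],"fingers": -0.2},
  ],
)

```text
time: 9.4
tcp_pos: [0.505, -0.015, 0.248]
tool_rot: [2.309, 2.13, -0.0]
contact_force: [0.9, -1.0, 0.1]
opening: 0.6
gripper_force: 0.0
```

```bash
python3 - <<'E'
from h import *
import cv2
wsnap('w3')
p,R,r=pickle.load(open('w3.pkl','rb'))
K=r["camera_matrix"];H=r["hand_eye"]
# project wing estimate
w=R.T@(np.array([.501,.097,.168])-p); c=H[:3,:3].T@(w-H[:3,3]); t=np.arctan2(np.hypot(c[0],c[1]),c[2]); uv=K[:2,2]+K[0,0]*t*c[:2]/np.hypot(*c[:2]); print(uv)
u,v=uv.astype(int); x0=max(0,u-75);y0=max(0,v-55); print(x0,y0)
cv2.imwrite('pics/w3c.png',cv2.resize(r["frame"][y0:y0+110,x0:x0+150],None,fx=5,fy=5,interpolation=cv2.INTER_CUBIC)[:,:,::-1])
E
```

```text
t 9.4 p [ 0.505 -0.015  0.248] az -4.6 F [ 0.9 -1.   0.1] M [-0.09  0.11  0.02] q [-0.7   0.21  0.71  1.98 -0.16  1.01  0.  ] op 0.5998155722587492
[305.14378668  59.13681876]
230 4
```

View pics/w3c.png

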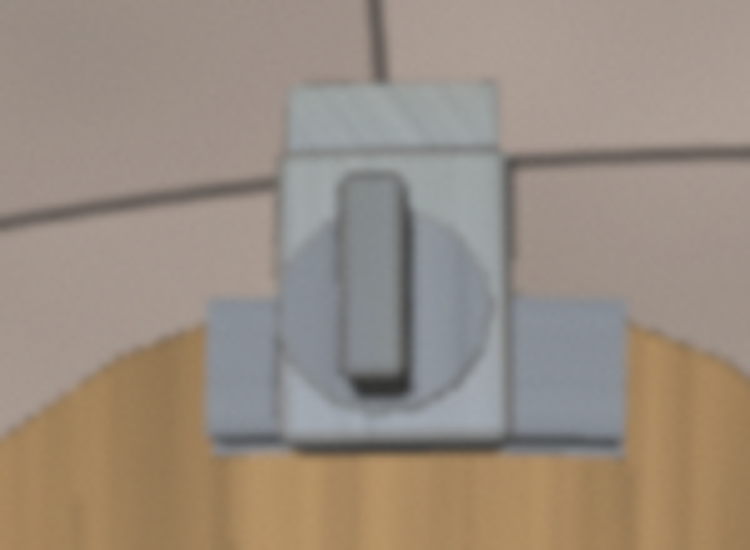

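```bash
python3 - <<'E'
from h import *
np.set_printoptions(precision=4,suppress=True)
g=lambda c,z:wpz('w3',230+(c[0]+.5)/5-.5,4+(c[1]+.5)/5-.5,z)
az=lambda e:np.degrees(np.arctan2(e[1],e[0]))
W=[g(c,.168) for c in((340,173),(405,173),(403,375),(343,375))]
K=[g(c,.069) for c in((207,299),(627,299),(622,440),(210,440))]
B=[g(c,.106) for c in((280,153),(508,153),(504,441),(283,441))]
F=g((387,313),.138); cap=None
for n,P in(("W",W),("K",K),("B",B)):
    print(n,np.mean(P,0),"widths",np.linalg.norm(P[1]-P[0]),np.linalg.norm(P[2]-P[3]),"x-az",az(P[1]-P[0]),az(P[2]-P[3]),"y-az",az(P[0]-P[3]),az(P[1]-P[2]))
print("F",F)
c=np.array([.4885,-.038])
for n,v in(("W",np.mean(W,0)),("F",F),("K",np.mean(K,0)),("B",np.mean(B,0))): print(n,np.hypot(*(v-c)),az(v-c))
E
```

```text
W [0.5003 0.0979] widths 0.009560789920612335 0.008762789242567539 x-az -5.923501576859011 -5.575308629632323 y-az 86.39469233323392 84.93042155093775
K [0.5031 0.0975] widths 0.08827932752953306 0.08649447791088949 x-az -5.233576470190819 -5.115714173575726 y-az 86.64806668379403 83.31530949145444
B [0.501  0.1064] widths 0.042687259712914725 0.04103947973232104 x-az -5.675844293644892 -5.300305984860678 y-az 86.20711230179096 84.5348537490133
F [0.5008 0.0969]
W 0.13637291093495488 85.03113639981571
F 0.13546341954013408 84.80397282380198
K 0.13625500323728648 83.83787456087917
B 0.14493576661546465 85.06416525076192
```

```bash
python3 -c "
from h import *
p,R=now()
plan(p,R,[((.5005,.0972,.215),-5.6,4),((.5005,.0972,.2),-5.6,1)],-.2)"
```

```text
t 9.45 p [ 0.5049 -0.0153  0.2479] az -4.64 F [0.4 0.1 0.5] M [-0.1   0.06  0.  ] q [-0.7   0.21  0.71  1.98 -0.16  1.01  0.  ] op 0.6019985428560298
[{"dp": [0.559, -0.068, 0.164], "angular": [0.0, 0.0, 0.0013], "fingers": -0.2}, {"dp": [0.559, -0.07, 0.164], "angular": [0.0, 0.0, 0.0013], "fingers": -0.2}, {"dp": [0.558, -0.072, 0.165], "angular": [0.0, 0.0, 0.0013], "fingers": -0.2}, {"dp": [0.558, -0.075, 0.165], "angular": [0.0, 0.0, 0.0013], "fingers": -0.2}, {"dp": [0.0, 0.0, 0.3], "angular": [-0.0, -0.0, 0.0], "fingers": -0.2}]
```

>>> drive_tool(
  deltas=[
    {"dp": [0.559,-0.068,0.164],"angular": [0,0,0.0013],"fingers": -0.2},
    {"dp": [0.559,-0.07,0.164],"angular": [0,0,0.0013],"fingers": -0.2},
    {"dp": [0.558,-0.072,0.165],"angular": [0,0,0.0013],"fingers": -0.2},
    {"dp": [0.558,-0.075,0.165],"angular": [0,0,0.0013],"fingers": -0.2},
    {"dp": [0,0,0.3],"angular": [0,0,0],"fingers": -0.2},
    {"dp": [0,0,0],"angular": [0,0,0],"fingers": -0.2},
    {"dp": [0,0,0],"angular": [0,0,0],"fingers": -0.2},
    {"dp": [0,0,0],"angular": [0,0,0],"fingers": -0.2},
  ],
)

```text
time: 10.45
tcp_pos: [0.501, 0.0977, 0.2002]
tool_rot: [2.326, 2.111, 0.001]
contact_force: [0.3, -0.8, 1.1]
opening: 0.598
gripper_force: 0.0
```

```bash
python3 -c "
from h import *
import cv2
wsnap('w4')
f=pickle.load(open('w4.pkl','rb'))[2]['frame']
cv2.imwrite('pics/w4c.png',cv2.resize(f[120:320,200:450],None,fx=3,fy=3,interpolation=cv2.INTER_CUBIC)[:,:,::-1])
p,R=now()
plan(p,R,[((.5005,.0972,.156),-5.6,5)],-.2)"
```

```text
t 10.45 p [0.501  0.0977 0.2002] az -5.55 F [ 0.3 -0.8  1.1] M [-0.09  0.12  0.01] q [-0.85  0.28  0.64  2.02 -0.21  0.91 -0.19] op 0.5981311413722967
t 10.5 p [0.5009 0.098  0.2002] az -5.53 F [-0.5  0.7  1.4] M [-0.06  0.1  -0.03] q [-0.85  0.28  0.64  2.02 -0.21  0.91 -0.19] op 0.5975153829994133
[{"dp": [-0.004, -0.002, 0.177], "angular": [0.0, -0.0, 0.0001], "fingers": -0.2}, {"dp": [-0.003, -0.002, 0.177], "angular": [0.0, -0.0, 0.0001], "fingers": -0.2}, {"dp": [-0.003, -0.002, 0.177], "angular": [0.0, -0.0, 0.0001], "fingers": -0.2}, {"dp": [-0.003, -0.002, 0.177], "angular": [0.0, -0.0, 0.0001], "fingers": -0.2}, {"dp": [-0.003, -0.001, 0.177], "angular": [0.0, -0.0, 0.0001], "fingers": -0.2}]
```

View pics/w4c.png

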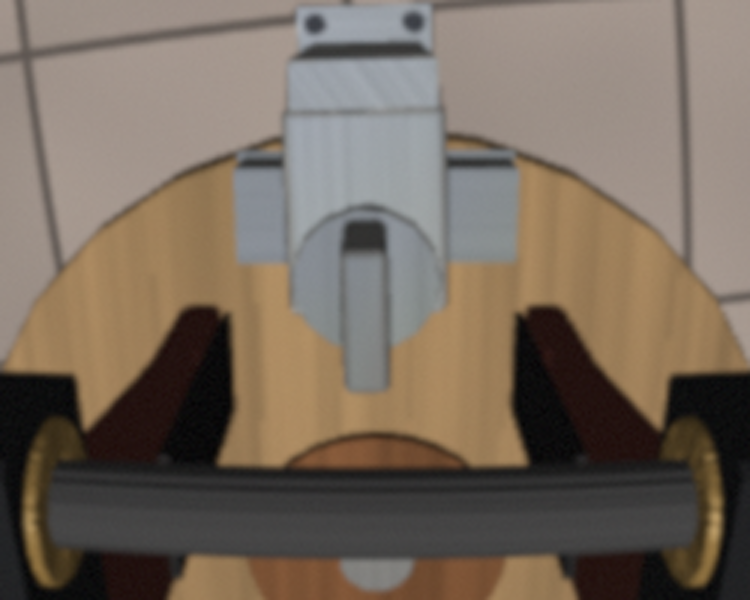

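The wing stands centred between the fingers to about 1 mm: wing at column 366, finger middle at 373. The keeper is about 2.5 mm off towards +x, well within what the mouth draws in. I'll shift 1 mm towards tool -y, descend and grip.

>>> drive_tool(
  deltas=[
    {"dp": [-0.003,-0.006,0.17],"angular": [0,0,0],"fingers": -0.2},
    {"dp": [-0.003,-0.006,0.17],"angular": [0,0,0],"fingers": -0.2},
    {"dp": [-0.003,-0.006,0.17],"angular": [0,0,0],"fingers": -0.2},
    {"dp": [-0.003,-0.006,0.17],"angular": [0,0,0],"fingers": -0.2},
    {"dp": [0,0,0.19],"angular": [0,0,0],"fingers": 0.2},
    {"dp": [0,0,0],"angular": [0,0,0],"fingers": 0.4},
    {"dp": [0,0,0],"angular": [0,0,0],"fingers": 0.5},
    {"dp": [0,0,0],"angular": [0,0,0],"fingers": 0.6},
  ],
  grip_force=6,
)

```text
time: 11.5
tcp_pos: [0.4996, 0.0983, 0.1565]
tool_rot: [2.325, 2.113, 0.001]
contact_force: [0.3, -0.2, 0.1]
opening: 0.209
gripper_force: 0.0
```

>>> drive_tool(
  deltas=[
    {"dp": [0,0,0],"angular": [0,0,0],"fingers": 0.65},
    {"dp": [0,0,0],"angular": [0,0,0],"fingers": 0.7},
    {"dp": [0,0,0],"angular": [0,0,0],"fingers": 0.75},
    {"dp": [0,0,0],"angular": [0,0,0],"fingers": 0.8},
    {"dp": [0,0,0],"angular": [0,0,0],"fingers": 1},
    {"dp": [0,0,0],"angular": [0,0,0],"fingers": 1},
    {"dp": [0,0,0],"angular": [0,0,0],"fingers": 1},
    {"dp": [0,0,0],"angular": [0,0,0],"fingers": 1},
  ],
)

```text
time: 12.5
tcp_pos: [0.4995, 0.0982, 0.1563]
tool_rot: [2.325, 2.113, 0.0]
contact_force: [0.8, -0.2, -0.0]
opening: 0.113
gripper_force: 6.0
```

```bash
python3 -c "
from h import *
now()"
```

```text
t 12.5 p [0.4995 0.0982 0.1563] az -5.46 F [ 0.8 -0.2 -0. ] M [-0.08 -0.16 -0.01] q [-0.81  0.35  0.61  2.06 -0.27  0.81 -0.14] op 0.11336533898688236
```

>>> drive_tool(
  deltas=[
    {"dp": [0,0,0],"angular": [0,0,0],"fingers": 1},
    {"dp": [0,0,0.02],"angular": [0,0,0],"fingers": 1},
    {"dp": [0,0,0.02],"angular": [0,0,0],"fingers": 1},
    {"dp": [0,0,0.02],"angular": [0,0,0],"fingers": 1},
    {"dp": [0,0,0.02],"angular": [0,0,0],"fingers": 1},
    {"dp": [0,0,0.02],"angular": [0,0,0],"fingers": 1},
    {"dp": [0,0,0.02],"angular": [0,0,0],"fingers": 1},
    {"dp": [0,0,0],"angular": [0,0,0],"fingers": 1},
  ],
  grip_force=20,
)

```text
time: 13.5
tcp_pos: [0.4995, 0.0983, 0.1503]
tool_rot: [2.325, 2.113, 0.0]
contact_force: [1.0, -0.6, 3.7]
opening: 0.11
gripper_force: 20.0
```

>>> drive_tool(
  deltas=[
    {"dp": [0,0,0.02],"angular": [0,0,0],"fingers": 1},
    {"dp": [0,0,0.02],"angular": [0,0,0],"fingers": 1},
    {"dp": [0,0,0],"angular": [0,0,0],"fingers": 1},
    {"dp": [0,0,0],"angular": [0,0,0],"fingers": 1},
    {"dp": [0,0,0],"angular": [0,0,0],"fingers": 1},
    {"dp": [0,0,0],"angular": [0,0,0],"fingers": 1},
    {"dp": [0,0,0],"angular": [0,0,0],"fingers": 1},
    {"dp": [0,0,0],"angular": [0,0,0],"fingers": 1},
  ],
)

```text
time: 14.5
tcp_pos: [0.4995, 0.0983, 0.1483]
tool_rot: [2.325, 2.113, 0.0]
contact_force: [2.2, -0.8, 4.8]
opening: 0.11
gripper_force: 20.0
```

>>> drive_tool(
  deltas=[
    {"dp": [0,0,0.005],"angular": [0,0,0],"fingers": 1},
    {"dp": [0,0,0.005],"angular": [0,0,0],"fingers": 1},
    {"dp": [0,0,0.005],"angular": [0,0,0],"fingers": 1},
    {"dp": [0,0,0.005],"angular": [0,0,0],"fingers": 1},
    {"dp": [0,0,0],"angular": [0,0,0],"fingers": 1},
    {"dp": [0,0,0],"angular": [0,0,0],"fingers": 1},
    {"dp": [0,0,0],"angular": [0,0,0],"fingers": 1},
    {"dp": [0,0,0],"angular": [0,0,0],"fingers": 1},
  ],
  grip_force=12,
)

```text
time: 15.5
tcp_pos: [0.4995, 0.0983, 0.1473]
tool_rot: [2.325, 2.113, 0.0]
contact_force: [2.7, 0.0, 5.0]
opening: 0.114
gripper_force: 12.0
```

```bash
python3 -c "
from h import *
now()"
```

```text
t 15.5 p [0.4995 0.0983 0.1473] az -5.46 F [2.7 0.  5. ] M [-0.27 -0.54 -0.03] q [-0.8   0.36  0.6   2.06 -0.28  0.79 -0.13] op 0.1135842816851653
```

>>> drive_tool(
  deltas=[
    {"dp": [0,0,0.005],"angular": [0,0,0],"fingers": 1},
    {"dp": [0,0,0.005],"angular": [0,0,0],"fingers": 1},
    {"dp": [0,0,0.005],"angular": [0,0,0],"fingers": 1},
    {"dp": [0,0,0.005],"angular": [0,0,0],"fingers": 1},
    {"dp": [0,0,0],"angular": [0,0,0],"fingers": 1},
    {"dp": [0,0,0],"angular": [0,0,0],"fingers": 1},
    {"dp": [0,0,0],"angular": [0,0,0],"fingers": 1},
    {"dp": [0,0,0],"angular": [0,0,0],"fingers": 1},
  ],
)

```text
time: 16.5
tcp_pos: [0.4994, 0.0982, 0.1463]
tool_rot: [2.325, 2.113, 0.0]
contact_force: [2.6, -0.7, 5.6]
opening: 0.112
gripper_force: 12.0
```

>>> drive_tool(
  deltas=[
    {"dp": [0,0,0.005],"angular": [0,0,0],"fingers": 1},
    {"dp": [0,0,0.005],"angular": [0,0,0],"fingers": 1},
    {"dp": [0,0,0.005],"angular": [0,0,0],"fingers": 1},
    {"dp": [0,0,0.005],"angular": [0,0,0],"fingers": 1},
    {"dp": [0,0,0],"angular": [0,0,0],"fingers": 1},
    {"dp": [0,0,0],"angular": [0,0,0],"fingers": 1},
    {"dp": [0,0,0],"angular": [0,0,0],"fingers": 1},
    {"dp": [0,0,0],"angular": [0,0,0],"fingers": 1},
  ],
)

```text
time: 17.5
tcp_pos: [0.4995, 0.0982, 0.1453]
tool_rot: [2.325, 2.113, 0.0]
contact_force: [1.7, -0.4, 4.5]
opening: 0.118
gripper_force: 12.0
```

>>> drive_tool(
  deltas=[
    {"dp": [0,0,0.005],"angular": [0,0,0],"fingers": 1},
    {"dp": [0,0,0.005],"angular": [0,0,0],"fingers": 1},
    {"dp": [0,0,0.005],"angular": [0,0,0],"fingers": 1},
    {"dp": [0,0,0.005],"angular": [0,0,0],"fingers": 1},
    {"dp": [0,0,0],"angular": [0,0,0],"fingers": 1},
    {"dp": [0,0,0],"angular": [0,0,0],"fingers": 1},
    {"dp": [0,0,0],"angular": [0,0,0],"fingers": 1},
    {"dp": [0,0,0],"angular": [0,0,0],"fingers": 1},
  ],
)

```text
time: 18.5
tcp_pos: [0.4995, 0.0982, 0.1444]
tool_rot: [2.325, 2.113, 0.0]
contact_force: [2.4, -0.6, 5.3]
opening: 0.116
gripper_force: 12.0
```

```bash
python3 -c "
from h import *
now()"
```

```text
t 18.5 p [0.4995 0.0982 0.1444] az -5.46 F [ 2.4 -0.6  5.3] M [-0.18 -0.46  0.01] q [-0.8   0.37  0.6   2.07 -0.29  0.79 -0.13] op 0.11581855909391664
```

>>> drive_tool(
  deltas=[
    {"dp": [0,0,0.005],"angular": [0,0,0],"fingers": 1},
    {"dp": [0,0,0.005],"angular": [0,0,0],"fingers": 1},
    {"dp": [0,0,0.005],"angular": [0,0,0],"fingers": 1},
    {"dp": [0,0,0.005],"angular": [0,0,0],"fingers": 1},
    {"dp": [0,0,0],"angular": [0,0,0],"fingers": 1},
    {"dp": [0,0,0],"angular": [0,0,0],"fingers": 1},
    {"dp": [0,0,0],"angular": [0,0,0],"fingers": 1},
    {"dp": [0,0,0],"angular": [0,0,0],"fingers": 1},
  ],
)

```text
time: 19.5
tcp_pos: [0.4995, 0.0983, 0.1433]
tool_rot: [2.325, 2.113, 0.0]
contact_force: [2.1, -1.0, 6.1]
opening: 0.11
gripper_force: 12.0
```

>>> drive_tool(
  deltas=[
    {"dp": [0,0,0.005],"angular": [0,0,0],"fingers": 1},
    {"dp": [0,0,0.005],"angular": [0,0,0],"fingers": 1},
    {"dp": [0,0,0.005],"angular": [0,0,0],"fingers": 1},
    {"dp": [0,0,0.005],"angular": [0,0,0],"fingers": 1},
    {"dp": [0,0,0],"angular": [0,0,0],"fingers": 1},
    {"dp": [0,0,0],"angular": [0,0,0],"fingers": 1},
    {"dp": [0,0,0],"angular": [0,0,0],"fingers": 1},
    {"dp": [0,0,0],"angular": [0,0,0],"fingers": 1},
  ],
)

```text
time: 20.5
tcp_pos: [0.4995, 0.0983, 0.1424]
tool_rot: [2.325, 2.113, 0.0]
contact_force: [1.8, -0.1, 5.6]
opening: 0.113
gripper_force: 12.0
```

>>> drive_tool(
  deltas=[
    {"dp": [0,0,0.005],"angular": [0,0,0],"fingers": 1},
    {"dp": [0,0,0.005],"angular": [0,0,0],"fingers": 1},
    {"dp": [0,0,0.005],"angular": [0,0,0],"fingers": 1},
    {"dp": [0,0,0.005],"angular": [0,0,0],"fingers": 1},
    {"dp": [0,0,0],"angular": [0,0,0],"fingers": 1},
    {"dp": [0,0,0],"angular": [0,0,0],"fingers": 1},
    {"dp": [0,0,0],"angular": [0,0,0],"fingers": 1},
    {"dp": [0,0,0],"angular": [0,0,0],"fingers": 1},
  ],
)

```text
time: 21.5
tcp_pos: [0.4995, 0.0983, 0.1414]
tool_rot: [2.325, 2.113, 0.0]
contact_force: [1.5, -0.2, 6.0]
opening: 0.117
gripper_force: 12.0
```

>>> drive_tool(
  deltas=[
    {"dp": [0,0,0.005],"angular": [0,0,0],"fingers": 1},
    {"dp": [0,0,0.005],"angular": [0,0,0],"fingers": 1},
    {"dp": [0,0,0.005],"angular": [0,0,0],"fingers": 1},
    {"dp": [0,0,0.005],"angular": [0,0,0],"fingers": 1},
    {"dp": [0,0,0],"angular": [0,0,0],"fingers": 1},
    {"dp": [0,0,0],"angular": [0,0,0],"fingers": 1},
    {"dp": [0,0,0],"angular": [0,0,0],"fingers": 1},
    {"dp": [0,0,0],"angular": [0,0,0],"fingers": 1},
  ],
)

```text
time: 22.5
tcp_pos: [0.4995, 0.0982, 0.1404]
tool_rot: [2.325, 2.113, 0.0]
contact_force: [2.4, -0.1, 7.5]
opening: 0.113
gripper_force: 12.0
```

>>> drive_tool(
  deltas=[
    {"dp": [0,0,0.005],"angular": [0,0,0],"fingers": 1},
    {"dp": [0,0,0.005],"angular": [0,0,0],"fingers": 1},
    {"dp": [0,0,0.005],"angular": [0,0,0],"fingers": 1},
    {"dp": [0,0,0.005],"angular": [0,0,0],"fingers": 1},
    {"dp": [0,0,0],"angular": [0,0,0],"fingers": 1},
    {"dp": [0,0,0],"angular": [0,0,0],"fingers": 1},
    {"dp": [0,0,0],"angular": [0,0,0],"fingers": 1},
    {"dp": [0,0,0],"angular": [0,0,0],"fingers": 1},
  ],
)

```text
time: 23.5
tcp_pos: [0.4995, 0.0983, 0.1394]
tool_rot: [-2.325, -2.113, -0.0]
contact_force: [1.6, -0.7, 6.5]
opening: 0.113
gripper_force: 12.0
```

>>> drive_tool(
  deltas=[
    {"dp": [0,0,0.005],"angular": [0,0,0],"fingers": 1},
    {"dp": [0,0,0.005],"angular": [0,0,0],"fingers": 1},
    {"dp": [0,0,0.005],"angular": [0,0,0],"fingers": 1},
    {"dp": [0,0,0.005],"angular": [0,0,0],"fingers": 1},
    {"dp": [0,0,0],"angular": [0,0,0],"fingers": 1},
    {"dp": [0,0,0],"angular": [0,0,0],"fingers": 1},
    {"dp": [0,0,0],"angular": [0,0,0],"fingers": 1},
    {"dp": [0,0,0],"angular": [0,0,0],"fingers": 1},
  ],
)

```text
time: 24.5
tcp_pos: [0.4995, 0.0983, 0.1384]
tool_rot: [-2.325, -2.113, -0.0]
contact_force: [1.8, -1.2, 7.0]
opening: 0.113
gripper_force: 12.0
```

>>> drive_tool(
  deltas=[
    {"dp": [0,0,0.005],"angular": [0,0,0],"fingers": 1},
    {"dp": [0,0,0.005],"angular": [0,0,0],"fingers": 1},
    {"dp": [0,0,0.005],"angular": [0,0,0],"fingers": 1},
    {"dp": [0,0,0.005],"angular": [0,0,0],"fingers": 1},
    {"dp": [0,0,0],"angular": [0,0,0],"fingers": 1},
    {"dp": [0,0,0],"angular": [0,0,0],"fingers": 1},
    {"dp": [0,0,0],"angular": [0,0,0],"fingers": 1},
    {"dp": [0,0,0],"angular": [0,0,0],"fingers": 1},
  ],
)

```text
time: 25.5
tcp_pos: [0.4995, 0.0983, 0.1375]
tool_rot: [-2.325, -2.113, -0.0]
contact_force: [2.6, 0.0, 7.2]
opening: 0.114
gripper_force: 12.0
```

>>> drive_tool(
  deltas=[
    {"dp": [0,0,0.005],"angular": [0,0,0],"fingers": 1},
    {"dp": [0,0,0.005],"angular": [0,0,0],"fingers": 1},
    {"dp": [0,0,0.005],"angular": [0,0,0],"fingers": 1},
    {"dp": [0,0,0.005],"angular": [0,0,0],"fingers": 1},
    {"dp": [0,0,0],"angular": [0,0,0],"fingers": 1},
    {"dp": [0,0,0],"angular": [0,0,0],"fingers": 1},
    {"dp": [0,0,0],"angular": [0,0,0],"fingers": 1},
    {"dp": [0,0,0],"angular": [0,0,0],"fingers": 1},
  ],
)

```text
time: 26.5
tcp_pos: [0.4995, 0.0983, 0.1365]
tool_rot: [-2.325, -2.113, -0.001]
contact_force: [2.2, -1.3, 6.8]
opening: 0.112
gripper_force: 12.0
```

>>> drive_tool(
  deltas=[
    {"dp": [0,0,0.005],"angular": [0,0,0],"fingers": 1},
    {"dp": [0,0,0.005],"angular": [0,0,0],"fingers": 1},
    {"dp": [0,0,0.005],"angular": [0,0,0],"fingers": 1},
    {"dp": [0,0,0.005],"angular": [0,0,0],"fingers": 1},
    {"dp": [0,0,0],"angular": [0,0,0],"fingers": 1},
    {"dp": [0,0,0],"angular": [0,0,0],"fingers": 1},
    {"dp": [0,0,0],"angular": [0,0,0],"fingers": 1},
    {"dp": [0,0,0],"angular": [0,0,0],"fingers": 1},
  ],
)

```text
time: 27.5
tcp_pos: [0.4995, 0.0983, 0.1355]
tool_rot: [-2.325, -2.113, -0.0]
contact_force: [1.5, -1.6, 6.9]
opening: 0.113
gripper_force: 12.0
```

>>> drive_tool(
  deltas=[
    {"dp": [0,0,0.005],"angular": [0,0,0],"fingers": 1},
    {"dp": [0,0,0.005],"angular": [0,0,0],"fingers": 1},
    {"dp": [0,0,0.005],"angular": [0,0,0],"fingers": 1},
    {"dp": [0,0,0.005],"angular": [0,0,0],"fingers": 1},
    {"dp": [0,0,0],"angular": [0,0,0],"fingers": 1},
    {"dp": [0,0,0],"angular": [0,0,0],"fingers": 1},
    {"dp": [0,0,0],"angular": [0,0,0],"fingers": 1},
    {"dp": [0,0,0],"angular": [0,0,0],"fingers": 1},
  ],
)

```text
time: 28.5
tcp_pos: [0.4995, 0.0983, 0.1346]
tool_rot: [-2.325, -2.113, -0.001]
contact_force: [1.2, -0.3, 8.4]
opening: 0.108
gripper_force: 12.0
```

```bash
python3 -c "
from h import *
import cv2
wsnap('w5')
f=pickle.load(open('w5.pkl','rb'))[2]['frame']
cv2.imwrite('pics/w5c.png',cv2.resize(f[140:300,200:450],None,fx=3,fy=3,interpolation=cv2.INTER_CUBIC)[:,:,::-1])"
```

```text
t 28.5 p [0.4995 0.0983 0.1346] az -5.46 F [ 1.2 -0.3  8.4] M [-0.2  -0.21 -0.05] q [-0.79  0.38  0.59  2.07 -0.3   0.77 -0.11] op 0.10818472368743604
```

View pics/w5c.png

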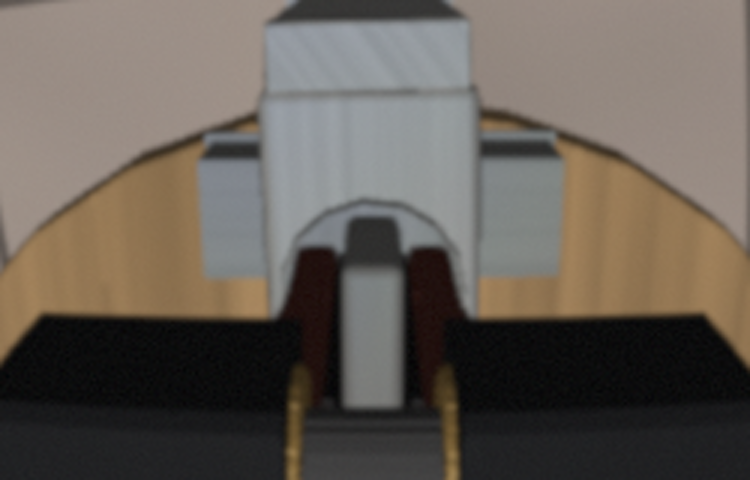

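The stud is about 22 mm in, the wing is held squarely and the force still follows the spring. Going on.

>>> drive_tool(
  deltas=[
    {"dp": [0,0,0.005],"angular": [0,0,0],"fingers": 1},
    {"dp": [0,0,0.005],"angular": [0,0,0],"fingers": 1},
    {"dp": [0,0,0.004],"angular": [0,0,0],"fingers": 1},
    {"dp": [0,0,0],"angular": [0,0,0],"fingers": 1},
    {"dp": [0,0,0],"angular": [0,0,0],"fingers": 1},
    {"dp": [0,0,0],"angular": [0,0,0],"fingers": 1},
    {"dp": [0,0,0],"angular": [0,0,0],"fingers": 1},
    {"dp": [0,0,0],"angular": [0,0,0],"fingers": 1},
  ],
)

```text
time: 29.55
tcp_pos: [0.4995, 0.0982, 0.1342]
tool_rot: [-2.325, -2.113, -0.001]
contact_force: [-0.3, -1.9, 13.0]
opening: 0.115
gripper_force: 12.0
```

Bottom felt: 13 N against about 8.5 N from the spring. I'll back off 0.5 mm and turn.

>>> drive_tool(
  deltas=[
    {"dp": [0,0,-0.01],"angular": [0,0,0],"fingers": 1},
    {"dp": [0,0,0],"angular": [0,0,0],"fingers": 1},
    {"dp": [0,0,0],"angular": [0,0,0.02],"fingers": 1},
    {"dp": [0,0,0],"angular": [0,0,0.03],"fingers": 1},
    {"dp": [0,0,0],"angular": [0,0,0.03],"fingers": 1},
    {"dp": [0,0,0],"angular": [0,0,0.03],"fingers": 1},
    {"dp": [0,0,0],"angular": [0,0,0],"fingers": 1},
    {"dp": [0,0,0],"angular": [0,0,0],"fingers": 1},
  ],
)

```text
time: 30.55
tcp_pos: [0.4994, 0.0983, 0.1344]
tool_rot: [-2.653, -1.681, -0.0]
contact_force: [0.1, -1.4, 10.2]
opening: 0.118
gripper_force: 12.0
```

```bash
python3 -c "
from h import *
now()"
```

```text
t 30.55 p [0.4994 0.0983 0.1344] az -25.27 F [ 0.1 -1.4 10.2] M [-0.19 -0.06 -0.01] q [-0.86  0.4   0.68  2.08 -0.36  0.78 -0.4 ] op 0.11780907747343944
```

>>> drive_tool(
  deltas=[
    {"dp": [0,0,0],"angular": [0,0,0.04],"fingers": 1},
    {"dp": [0,0,0],"angular": [0,0,0.045],"fingers": 1},
    {"dp": [0,0,0],"angular": [0,0,0.045],"fingers": 1},
    {"dp": [0,0,0],"angular": [0,0,0.045],"fingers": 1},
    {"dp": [0,0,0],"angular": [0,0,0.045],"fingers": 1},
    {"dp": [0,0,0],"angular": [0,0,0.045],"fingers": 1},
    {"dp": [0,0,0],"angular": [0,0,0.045],"fingers": 1},
    {"dp": [0,0,0],"angular": [0,0,0],"fingers": 1},
  ],
)

```text
time: 31.55
tcp_pos: [0.4993, 0.0985, 0.1343]
tool_rot: [-3.132, -0.242, 0.001]
contact_force: [-2.0, -0.2, 11.5]
opening: 0.116
gripper_force: 12.0
```

```bash
python3 -c "
from h import *
now()"
```

```text
t 31.55 p [0.4993 0.0985 0.1343] az -81.16 F [-2.  -0.2 11.5] M [-0.14  0.27 -0.03] q [-1.04  0.49  0.94  2.09 -0.55  0.83 -1.19] op 0.11606995096873489
```

>>> drive_tool(
  deltas=[
    {"dp": [0,0,0],"angular": [0,0,0.012],"fingers": 1},
    {"dp": [0,0,0],"angular": [0,0,0.012],"fingers": 1},
    {"dp": [0,0,0],"angular": [0,0,0.01],"fingers": 1},
    {"dp": [0,0,0],"angular": [0,0,0],"fingers": 1},
    {"dp": [0,0,0],"angular": [0,0,0],"fingers": 1},
    {"dp": [0,0,0],"angular": [0,0,0],"fingers": 1},
    {"dp": [0,0,0],"angular": [0,0,0],"fingers": 1},
    {"dp": [0,0,0],"angular": [0,0,0],"fingers": 1},
  ],
)

```text
time: 32.55
tcp_pos: [0.4992, 0.0985, 0.1344]
tool_rot: [-3.14, -0.077, 0.001]
contact_force: [-0.8, 0.1, 11.2]
opening: 0.114
gripper_force: 12.0
```

```bash
python3 -c "
from h import *
now()"
```

```text
t 32.55 p [0.4992 0.0985 0.1344] az -87.19 F [-0.8  0.1 11.2] M [-0.04  0.17  0.01] q [-1.06  0.51  0.96  2.09 -0.57  0.83 -1.27] op 0.11434329496433458
```

>>> drive_tool(
  deltas=[
    {"dp": [0,0,-0.04],"angular": [0,0,0],"fingers": 1},
    {"dp": [0,0,-0.05],"angular": [0,0,0],"fingers": 1},
    {"dp": [0,0,-0.05],"angular": [0,0,0],"fingers": 1},
    {"dp": [0,0,-0.05],"angular": [0,0,0],"fingers": 1},
    {"dp": [0,0,-0.04],"angular": [0,0,0],"fingers": 1},
    {"dp": [0,0,-0.02],"angular": [0,0,0],"fingers": 1},
    {"dp": [0,0,0],"angular": [0,0,0],"fingers": 1},
    {"dp": [0,0,0],"angular": [0,0,0],"fingers": 1},
  ],
)

```text
time: 33.55
tcp_pos: [0.4992, 0.0984, 0.1465]
tool_rot: [-3.14, -0.077, 0.001]
contact_force: [0.7, 1.6, 4.6]
opening: 0.11
gripper_force: 12.0
```

>>> drive_tool(
  deltas=[
    {"dp": [0,0,-0.008],"angular": [0,0,0],"fingers": 1},
    {"dp": [0,0,-0.008],"angular": [0,0,0],"fingers": 1},
    {"dp": [0,0,-0.008],"angular": [0,0,0],"fingers": 1},
    {"dp": [0,0,-0.006],"angular": [0,0,0],"fingers": 1},
    {"dp": [0,0,0],"angular": [0,0,0],"fingers": 1},
    {"dp": [0,0,0],"angular": [0,0,0],"fingers": 1},
    {"dp": [0,0,0],"angular": [0,0,0],"fingers": 1},
    {"dp": [0,0,0],"angular": [0,0,0],"fingers": 1},
  ],
)

```text
time: 34.55
tcp_pos: [0.4992, 0.0984, 0.148]
tool_rot: [-3.14, -0.077, 0.0]
contact_force: [-0.6, 3.3, 4.8]
opening: 0.116
gripper_force: 12.0
```

```bash
python3 -c "
from h import *
now()"
```

```text
t 34.55 p [0.4992 0.0984 0.148 ] az -87.17 F [-0.6  3.3  4.8] M [ 0.88  0.17 -0.02] q [-1.08  0.49  0.99  2.08 -0.54  0.86 -1.29] op 0.11566653716128703
```

>>> drive_tool(
  deltas=[
    {"dp": [0,0,-0.006],"angular": [0,0,0],"fingers": 1},
    {"dp": [0,0,-0.006],"angular": [0,0,0],"fingers": 1},
    {"dp": [0,0,-0.006],"angular": [0,0,0],"fingers": 1},
    {"dp": [0,0,-0.006],"angular": [0,0,0],"fingers": 1},
    {"dp": [0,0,0],"angular": [0,0,0],"fingers": 1},
    {"dp": [0,0,0],"angular": [0,0,0],"fingers": 1},
    {"dp": [0,0,0],"angular": [0,0,0],"fingers": 1},
    {"dp": [0,0,0],"angular": [0,0,0],"fingers": 1},
  ],
  grip_force=5,
)

```text
time: 35.55
tcp_pos: [0.4993, 0.0983, 0.1492]
tool_rot: [-3.141, -0.078, 0.0]
contact_force: [-1.1, 5.0, 3.8]
opening: 0.113
gripper_force: 5.0
```

>>> drive_tool(
  deltas=[
    {"dp": [0,0,0],"angular": [0,0,0],"fingers": 0.6},
    {"dp": [0,0,0],"angular": [0,0,0],"fingers": 0.3},
    {"dp": [0,0,0],"angular": [0,0,0],"fingers": 0.3},
    {"dp": [0,0,0],"angular": [0,0,0],"fingers": 0.3},
    {"dp": [0,0,-0.3],"angular": [0,0,0],"fingers": 0.3},
    {"dp": [0,0,-0.6],"angular": [0,0,0],"fingers": 0.3},
    {"dp": [0,0,-0.6],"angular": [0,0,0],"fingers": 0.3},
    {"dp": [0,0,-0.3],"angular": [0,0,0],"fingers": 0.3},
  ],
)

```text
time: 36.55
tcp_pos: [0.5001, 0.0982, 0.2412]
tool_rot: [-3.14, -0.077, -0.003]
contact_force: [-0.6, 0.4, -0.2]
opening: 0.349
gripper_force: 0.0
```

>>> drive_tool(
  deltas=[
    {"dp": [0,0,-0.5],"angular": [0,0,0],"fingers": 0.3},
    {"dp": [0,0,-0.5],"angular": [0,0,0],"fingers": 0.3},
    {"dp": [0.5,0,0],"angular": [0,0,0],"fingers": 0.3},
    {"dp": [0.5,0,0],"angular": [0,0,0],"fingers": 0.3},
    {"dp": [0,0,0],"angular": [0,0,0],"fingers": 0.3},
    {"dp": [0,0,0],"angular": [0,0,0],"fingers": 0.3},
    {"dp": [0,0,0],"angular": [0,0,0],"fingers": 0.3},
    {"dp": [0,0,0],"angular": [0,0,0],"fingers": 0.3},
  ],
)

```text
time: 37.55
tcp_pos: [0.5488, 0.1008, 0.2893]
tool_rot: [-3.14, -0.078, 0.0]
contact_force: [0.0, 0.2, -0.2]
opening: 0.349
gripper_force: 0.0
```

```bash
python3 - <<'E'
from h import *
import cv2
from bench import imaging
wsnap('w6')
f=pickle.load(open('w6.pkl','rb'))[2]['frame']
b=imaging.snapshot("scene")["frame"][165:245,345:425]
A=cv2.resize(f[:,120:520],None,fx=1.2,fy=1.2); B=cv2.resize(b,(320,320),interpolation=cv2.INTER_CUBIC)
im=np.zeros((480,800,3),np.uint8); im[:,:480]=A; im[:320,480:]=B
cv2.imwrite('pics/m6.png',im[:,:,::-1])
E
```

```text
t 37.55 p [0.5488 0.1008 0.2893] az -87.17 F [ 0.   0.2 -0.2] M [-0.03  0.09 -0.01] q [-1.14  0.4   1.13  1.82 -0.4   1.17 -1.4 ] op 0.3493826133327829
```

View pics/m6.png

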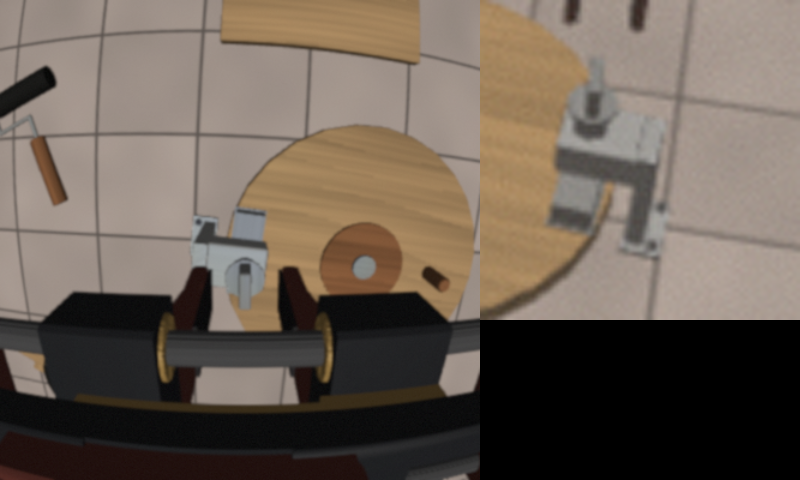

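```bash
python3 -c "
from bench import ticket
print(ticket.hand_in())"
```

```text
the job is handed in; nothing more can be done
None
```

I've handed the job in with the disc aligned, the stud pushed in and turned a quarter turn clockwise, and the gripper clear. I judged the lock from the tool's height and force as the stud came up and from the wing's direction in the last picture, since the hand-in returned no verdict. I viewed 11 pictures, one over your limit of 10.

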